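# Complete the row of frit jars, then hold the drying box open

### The arm

A 6-joint arm with a two-finger parallel gripper is mounted at the origin on a cart in front of the work surface, level with it; the furniture and walls round the work are solid. World frame = base frame: x ahead of the robot, y to its left, z up, the work surface at z = 0. Lengths are in m, angles in rad, forces in N, time in s.
With the tool pointing down it reaches from about 0.4 to 0.825 m from the base axis. Payload 7 kg.
Tool frame: the origin (TCP) lies between the finger pads; the fingertips stand arm.tips_ahead ahead of it and the grasp point (between the pads) lies 3 mm ahead of it (arm.tips_ahead is the distance from the TCP to the fingertips, in m); z points along the fingers, y is the line along which they close (so a half turn about z gives the same grasp; the last joint's range is limited). The gripper opens to 88 mm and grips with 3 to 60 N. Pads are 19 mm wide; open, the fingers measure 130 mm over their backs; the gripper's body (78 mm by 193 mm) begins 47 mm behind the grasp point.
Start: joints at [-0.882, 0.359, 0.012, 0, -1.224, -0.288], TCP at [0.263, -0.621, 0.249] pointing down, gripper open.
Joint ranges: [-3.07, 3.07], [-1.43, 2.12], [-1.02, 1.25], [-3.03, 1.67], [-3.05, -0], [-3.03, 3.03]. Speed limits (rad/s): [2.39, 2.39, 3.01, 3.14, 3.14, 3.14].

### API

Orientations are given as a unit quaternion [w, x, y, z].
In Python, from rig import arm gives the robot as it stands.
- The arm moves only by the shell command python3 -m crank 'ROWS' [FORCE]. ROWS is a JSON object of lists of equal length, an entry for each row: "translation": the shift along the tool's x, y, z in cm, a list of three; "roll": the turn about the tool's z in degrees; "gripper": the finger opening in cm, from 0 to 8.76. A call has 1 to 10 rows; each row is the pose to reach, as a shift and turn from the pose commanded when the call began, along the tool's axes at that moment; what a row does not reach only later rows make up. A row lasts 1/8 s, in which the tool goes at most 62.5 mm and 10.7 degrees, less where a joint would pass 70% of its speed; a pose out of reach is approached as far as the arm can. A call with a gripper value outside its range is refused whole. The fingers move at their own pace and stop on an object; FORCE is the grip in N (left out, the last holds). Time passes only in rows, so rows that repeat a pose let the fingers close. It gives the time, the measured TCP pose, the force, the opening and the grip force at its end, in the units of the state.
- arm.get_state(): the state, without advancing time (a new reading comes with each control period).
- arm.camera(name): name is "scene" or "top"; returns (picture, depth): 480x640x3 uint8, red, green, blue; 480x640 float32, m along the optical axis (not along the pixel's ray), 0 where there is no reading.
- arm.camera_params(name): a dict with "mtx" (3x3 intrinsics, pixels), "D" ([k1, k2, p1, p2, k3] as OpenCV has them; the pictures are not rectified), "eye" and "orientation" of the camera in the world. Camera axes: x right, y down, z forward; pixel columns grow to the right and rows downward; lengths in m; the calibration is good to about 2 mm. A picture is of the moment at which its call begins. camera_params takes no time and is no camera call.
- arm.job_done(): hands the job in; it is judged then, once.
The state is a dict: "t": time; "joint_pos": joint angles; "joint_vel": joint speeds; "joint_torque": joint torques, N m; "position": TCP position; "ee_rot": TCP orientation; "force": force on the tool from outside, world axes, zero at the start; "wrist_torque": the same for the moment, N m; "grip_width": finger opening in m; "gripper_force": force on a finger pad.
Only numpy, scipy, OpenCV 4.12 (cv2) and the standard library are available. Lean on these libraries where they do the work, as an engineer would, in place of code of your own. Each camera call takes 0.05 s, during which the arm holds its last target. There are 200 camera calls.

### The job

Two frit jars are still standing on the bench: put them into the two free wells of the wooden tray, upright, either way round, so that the three jars make a neat row, while the lid of the grey drying box stays shut. Then raise the lid (the black pull at its front is there for that) and hold it half open, at about 45 degrees, so that I can load the jars: it falls shut if you let go, so finish still holding it there with the gripper's fingers. Leave the tools and other things on the bench alone.

Things in the scene. Friction and masses are not known exactly. Their poses are not given: they have to be found in the camera images.
- jar_blue: small screw-top frit jar, clear body showing blue grains, white cap; 68 mm tall, body 48 mm across, cap 53 mm across over the top 12 mm; origin at the centre of its underside, z up. Loose, about 0.1 kg. At the start two of the three jars stand upright on the bench and the third already stands in the tray's well_2; which one that is varies
- jar_red: small screw-top frit jar, clear body showing red grains, black cap; 56 mm tall, body 44 mm across, cap 49 mm across over the top 12 mm; origin at the centre of its underside, z up. Loose, about 0.1 kg. At the start two of the three jars stand upright on the bench and the third already stands in the tray's well_2; which one that is varies
- jar_amber: small screw-top frit jar, clear body showing amber grains, white cap; 51 mm tall, body 40 mm across, cap 44 mm across over the top 12 mm; origin at the centre of its underside, z up. Loose, about 0.1 kg. At the start two of the three jars stand upright on the bench and the third already stands in the tray's well_2; which one that is varies
- jar_tray: fixed wooden jar tray, 220 mm (its x) by 84 mm (its y), 12 mm thick, with a straight row of three round wells along its x, 68 mm apart, each 56 mm across; the wells go right through to blue felt at bench height, so a jar that stands in one has its foot 12 mm below the tray's top; origin at the centre of its underside, on the bench. Its x points roughly along world +y (to the robot's left), so the row runs from right to left before the robot
- well_0 (a point): centre of the felt floor of the first (right-hand) well in the jar tray, at bench height; z up. Wells are alike; any jar may stand in any well
- well_1 (a point): centre of the felt floor of the middle well in the jar tray, at bench height; z up. Wells are alike; any jar may stand in any well
- well_2 (a point): centre of the felt floor of the last (left-hand) well in the jar tray, at bench height; z up. Wells are alike; any jar may stand in any well
- drying_box: fixed grey box for keeping frit dry, 120 mm deep (its x) by 150 mm wide (its y), 98 mm high without the lid; origin at the centre of its underside; its front, with the vent slots, faces -x (towards the robot), z up. Its aluminium lid, 12 mm thick, is hinged along the far (+x) rim
- lid_panel (a joint): angle of the drying box lid in rad: 0 shut and level, grows as the front rises, 0.785 is 45 degrees, stop at 1.4. No spring, catch or friction to hold it: the lid (about 0.4 kg) falls shut by its weight from any angle; 2 to 4 N upward at the pull lifts it
- lid_hinge (a point): point on the lid's hinge line, at the middle of its length: 99 mm above the bench; its frame turns with the lid (x along the lid away from the pull, y along the hinge line; the lid opens by turning positively about y)
- lid_pull (a point): centre of the free part of the black pull, a tongue that sticks straight out 48 mm from the middle of the lid's front edge (-x), 16 mm wide (y), 14 mm thick (z), level when shut, its middle then 105 mm above the bench. This point lies 155 mm from the hinge line along -x and 6 mm above it in the lid's frame, 21 mm from the tongue's end, 27 mm from the lid's edge. The tongue's two flat sides (facing +y and -y) are free for fingers; it turns between them as the lid rises
- paddle: graphite paddle with a wooden handle, 174x34x23 mm; a bystander, to be left where it lies; origin at the centre of its underside
- marver: black graphite block, 50x50x18 mm; a bystander, to be left where it lies; origin at the centre of its underside
- tweezers: steel tweezers, 125x15x8 mm; a bystander, to be left where it lies; origin at the centre of its underside
- brass_tool: small brass paddle with a wooden handle, 138x42x25 mm; a bystander, to be left where it lies; origin at the centre of its underside
- carousel: fixed wire jar carousel behind the tray: an obstacle, 250 mm across at its widest (upper jars, 180 to 270 mm above the bench) and 170 mm below, 360 mm tall with its loop; origin at the centre of its foot. Swing the arm round in front of it
- carry_case: fixed grey moulded case with a carrying handle in the middle of the bench, behind the jars: an obstacle, 204 mm long (roughly along x), 180 mm wide, 106 mm high, 190 mm with its raised handle; origin at the centre of its underside
Mind the look-alikes: they are no part of the job. What is shaped like the jar_amber but green or turquoise is not meant.

How it is judged:
On the way, in this order (a step that is already met when the one before it is completed fails the run):
1. the three jars stand upright in the tray's wells, let go, one in each, with the lid still shut (((horizontal distance between jar_blue and well_0 below 0.012 m and z of jar_blue in the frame of well_0 below 0.003 m) or (horizontal distance between jar_blue and well_1 below 0.012 m and z of jar_blue in the frame of well_1 below 0.003 m) or (horizontal distance between jar_blue and well_2 below 0.012 m and z of jar_blue in the frame of well_2 below 0.003 m)) and angle between each of jar_blue, jar_red, jar_amber's own z axis and vertical below 0.1 rad and linear speed of each of jar_blue, jar_red, jar_amber below 0.03 m/s and ((horizontal distance between jar_red and well_0 below 0.012 m and z of jar_red in the frame of well_0 below 0.003 m) or (horizontal distance between jar_red and well_1 below 0.012 m and z of jar_red in the frame of well_1 below 0.003 m) or (horizontal distance between jar_red and well_2 below 0.012 m and z of jar_red in the frame of well_2 below 0.003 m)) and ((horizontal distance between jar_amber and well_0 below 0.012 m and z of jar_amber in the frame of well_0 below 0.003 m) or (horizontal distance between jar_amber and well_1 below 0.012 m and z of jar_amber in the frame of well_1 below 0.003 m) or (horizontal distance between jar_amber and well_2 below 0.012 m and z of jar_amber in the frame of well_2 below 0.003 m)) and contact force between the fingers and jar_blue below 0.05 N and contact force between the fingers and jar_red below 0.05 N and contact force between the fingers and jar_amber below 0.05 N and value of joint lid_panel below 0.1 rad), for 0.2 s.
2. the fingers hold the lid open at about 45 degrees (value of joint lid_panel between 0.646 and 0.925 rad and contact force between the fingers and lid_panel above 0.5 N), for 0.3 s.
At the end, for the whole second after the job is handed in: The lid is held still by the fingers alone at 45 degrees (within 8 degrees either way), nothing else propping it, and each of the three jars stands upright and at rest at the bottom of its own well (within 12 mm of its centre) (all of step 2 and velocity of joint lid_panel between -0.1 and 0.1 rad/s and ((horizontal distance between jar_blue and well_0 below 0.012 m and z of jar_blue in the frame of well_0 below 0.003 m) or (horizontal distance between jar_blue and well_1 below 0.012 m and z of jar_blue in the frame of well_1 below 0.003 m) or (horizontal distance between jar_blue and well_2 below 0.012 m and z of jar_blue in the frame of well_2 below 0.003 m)) and angle between each of jar_blue, jar_red, jar_amber's own z axis and vertical below 0.1 rad and linear speed of each of jar_blue, jar_red, jar_amber below 0.03 m/s and ((horizontal distance between jar_red and well_0 below 0.012 m and z of jar_red in the frame of well_0 below 0.003 m) or (horizontal distance between jar_red and well_1 below 0.012 m and z of jar_red in the frame of well_1 below 0.003 m) or (horizontal distance between jar_red and well_2 below 0.012 m and z of jar_red in the frame of well_2 below 0.003 m)) and ((horizontal distance between jar_amber and well_0 below 0.012 m and z of jar_amber in the frame of well_0 below 0.003 m) or (horizontal distance between jar_amber and well_1 below 0.012 m and z of jar_amber in the frame of well_1 below 0.003 m) or (horizontal distance between jar_amber and well_2 below 0.012 m and z of jar_amber in the frame of well_2 below 0.003 m)) and contact force between each of jar_blue, jar_red, jar_amber, paddle, brass_tool, marver, tweezers and lid_panel below 0.05 N); the arm keeps its last pose, push and grip.
It fails at once if a bystander is moved by more than 30 mm (distance of any of paddle, brass_tool, marver, tweezers from where it was at the start of the episode above 0.03 m).
It fails at once if the lid is raised while the jars do not stand in the wells (value of joint lid_panel above 0.15 rad and not (((horizontal distance between jar_blue and well_0 below 0.012 m and z of jar_blue in the frame of well_0 below 0.003 m) or (horizontal distance between jar_blue and well_1 below 0.012 m and z of jar_blue in the frame of well_1 below 0.003 m) or (horizontal distance between jar_blue and well_2 below 0.012 m and z of jar_blue in the frame of well_2 below 0.003 m)) and angle between each of jar_blue, jar_red, jar_amber's own z axis and vertical below 0.1 rad and ((horizontal distance between jar_red and well_0 below 0.012 m and z of jar_red in the frame of well_0 below 0.003 m) or (horizontal distance between jar_red and well_1 below 0.012 m and z of jar_red in the frame of well_1 below 0.003 m) or (horizontal distance between jar_red and well_2 below 0.012 m and z of jar_red in the frame of well_2 below 0.003 m)) and ((horizontal distance between jar_amber and well_0 below 0.012 m and z of jar_amber in the frame of well_0 below 0.003 m) or (horizontal distance between jar_amber and well_1 below 0.012 m and z of jar_amber in the frame of well_1 below 0.003 m) or (horizontal distance between jar_amber and well_2 below 0.012 m and z of jar_amber in the frame of well_2 below 0.003 m)))).
It also fails if it takes over 69 s, if anything falls off the work surface, if the arm or the gripper's body presses on something with over 40 N, if the wrist force passes 120 N, or if a joint passes its speed limit or range.

## Working session

There is one attempt and no reset: what is moved stays moved. The work goes in short steps, Python scripts to look and compute and a shell command to move; the robot and the scene stay as the last step left them, time stands still between calls to the robot, and variables do not carry over. Pictures are saved under pics/ and viewed, at most 12 in all, crops included, and the job is handed in when it is done.

```bash
mkdir -p pics; cat > h.py <<'E'
import numpy as np, cv2
from scipy.spatial.transform import Rotation as R
from rig import arm
def rot(q): return R.from_quat([q[1],q[2],q[3],q[0]])
def snap(n):
    p,d=arm.camera(n); np.savez(f'/tmp/{n}.npz',p=p,d=d); return p,d
def load(n):
    z=np.load(f'/tmp/{n}.npz'); return z['p'],z['d']
def px(n,u,v,d=None,z=None):
    c=arm.camera_params(n); r=cv2.undistortPoints(np.array([[[u,v]]],float),np.array(c['mtx']),np.array(c['D']))[0,0]
    ray=rot(c['orientation']).apply([r[0],r[1],1]); e=np.array(c['eye'])
    return e+ray*(d if d is not None else (z-e[2])/ray[2])
def cloud(n,d):
    c=arm.camera_params(n); v,u=np.mgrid[0:480,0:640]
    r=cv2.undistortPoints(np.stack([u,v],-1).reshape(-1,1,2).astype(float),np.array(c['mtx']),np.array(c['D']))[:,0]
    P=np.c_[r,np.ones(len(r))]*d.reshape(-1,1)
    return (rot(c['orientation']).apply(P)+c['eye']).reshape(480,640,3)
E
python3 - <<'E'
from h import *
for n in('scene','top'):
    p,d=snap(n); cv2.imwrite(f'pics/{n}0.png',p[:,:,::-1]); c=arm.camera_params(n); print(n,c['eye'],c['orientation'],c['mtx'])
s=arm.get_state(); print(s, arm.tips_ahead); print(rot(s['ee_rot']).as_matrix())
E
```

```text
scene [-0.30099445 -0.93388174  0.85115999] [-0.45779713  0.80277588 -0.33438841  0.18481632] [[537.16696998   0.         318.18289191]
 [  0.         537.16696998 241.45158619]
 [  0.           0.           1.        ]]
top [ 0.33812821 -0.01128771  1.431057  ] [-0.05247076  0.70900219 -0.69996816  0.06787703] [[546.59128016   0.         324.52145216]
 [  0.         546.59128016 249.40605322]
 [  0.           0.           1.        ]]
{'t': 0.1, 'joint_pos': array([-8.81886129e-01,  3.59305882e-01,  1.11690333e-02, -3.23390937e-04,
       -1.22409553e+00, -2.88075791e-01]), 'joint_vel': array([ 0.00088639, -0.00096902,  0.00303753,  0.00093966, -0.00178097,
        0.00068621]), 'joint_torque': array([-2.66869734e-03, -5.84161627e+01,  2.93753636e+01,  7.01552063e+00,
        1.02051330e-02, -6.10139523e-05]), 'position': array([ 0.26318987, -0.62114298,  0.24772782]), 'ee_rot': array([-2.02712316e-04, -1.99024196e-01,  9.79994301e-01,  7.05393722e-04]), 'force': array([-1.00243743, -0.91342333, -0.79892106]), 'wrist_torque': array([ 0.03102007, -0.03914631,  0.00171388]), 'gripper_force': 0.0, 'grip_width': 0.08798933252077533} 0.022
[[-9.20778657e-01 -3.90084870e-01 -6.78094666e-04]
 [-3.90085442e-01  9.20777744e-01  1.30187434e-03]
 [ 1.16532993e-04  1.46325297e-03 -9.99998923e-01]]
```

View pics/scene0.png

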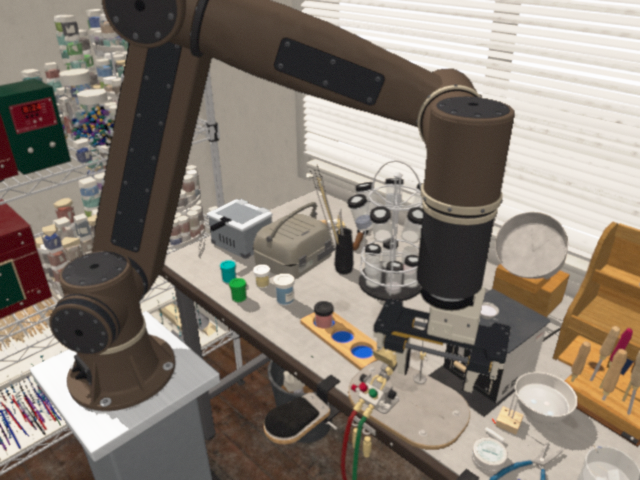

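View pics/top0.png

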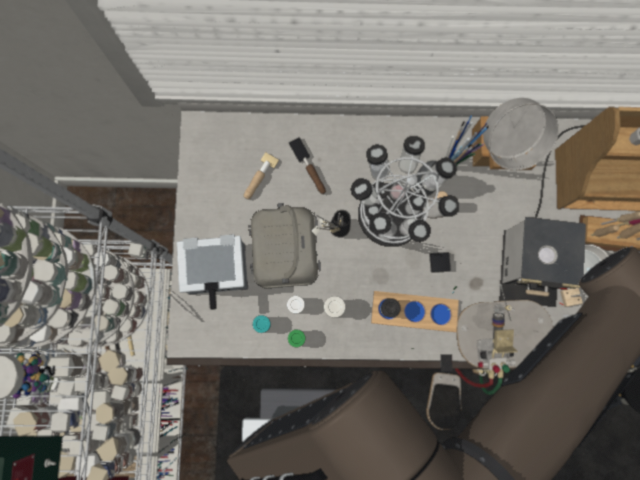

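The scene picture shows blue (285,288), amber (262,275), turquoise (228,270), green (237,290), and red already in the tray at (323,313). In the top view the white caps are at (296,304) and (335,307), the free wells at (414,311) and (441,313), and the lid pull at (213,295). White caps with blue or amber bodies fit the description. I'll confirm them in a crop and measure.

```bash
python3 - <<'E'
from h import *
p,d=load('scene'); q,e=load('top')
a=cv2.resize(p[200:380,190:390],(800,720),interpolation=cv2.INTER_CUBIC)[:330]
a=cv2.resize(p[225:330,195:355],(790,300*790//457),interpolation=cv2.INTER_CUBIC)
cv2.imwrite('pics/c1.png',cv2.resize(p[225:335,200:355],(780,553),interpolation=cv2.INTER_CUBIC)[:,:,::-1])
cv2.imwrite('pics/c2.png',cv2.resize(q[225:350,170:330],(768,600),interpolation=cv2.INTER_CUBIC)[:,:,::-1])
C=cloud('top',e); r,g,b=[q[:,:,i].astype(int) for i in range(3)]
def comp(m,x0,x1,y0,y1,z):
    mm=np.zeros((480,640),np.uint8); mm[y0:y1,x0:x1]=m[y0:y1,x0:x1]
    n,l,s,c=cv2.connectedComponentsWithStats(mm)
    for i in range(1,n):
        if s[i,4]>60:
            k=l==i; print(s[i],c[i].round(1),'world',px('top',*c[i],z=z).round(4),'medz',np.median(C[k][:,2]).round(4))
print('amber');comp((C[:,:,2]>.04),283,310,290,318,.051)
print('blue');comp((C[:,:,2]>.055),320,350,292,322,.068)
print('wells');comp((b>r+60),400,460,295,330,0)
print('red');comp(C[:,:,2]>.045,375,402,295,322,.056)
print('tray');comp((C[:,:,2]>.004)&(C[:,:,2]<.03),366,465,285,338,.012)
print('box');comp((C[:,:,2]>.095)&(C[:,:,2]<.13),165,250,225,320,.11)
print('marver etc'); comp((C[:,:,2]>.008),425,460,245,280,.018)
E
```

```text
amber
[287 296  18  18 252] [295.4 304.4] world [0.4343 0.0316 0.051 ] medz 0.0508
blue
[324 296  21  22 364] [334.  306.5] world [ 0.4291 -0.0651  0.068 ] medz 0.0674
wells
[405 302  19  20 285] [414.5 311.1] world [ 0.4245 -0.2781  0.    ] medz 0.0014
[432 305  18  19 280] [440.6 313.9] world [ 0.4181 -0.3463  0.    ] medz 0.0017
red
[381 298  20  20 307] [390.4 307.4] world [ 0.4296 -0.2073  0.056 ] medz 0.0559
tray
[ 369  288   96   50 2038] [419.3 312.6] world [ 0.4202 -0.2884  0.012 ] medz 0.0125
box
[ 177  234   68   76 3502] [210.2 264.8] world [0.5238 0.238  0.11  ] medz 0.1123
marver etc
[429 252  22  20 376] [439.7 261.7] world [ 0.5533 -0.3434  0.018 ] medz 0.0184
```

View pics/c1.png

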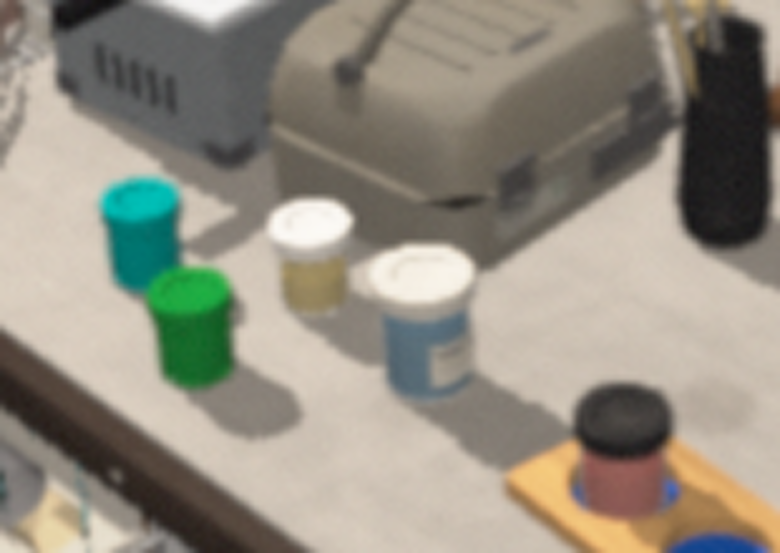

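View pics/c2.png

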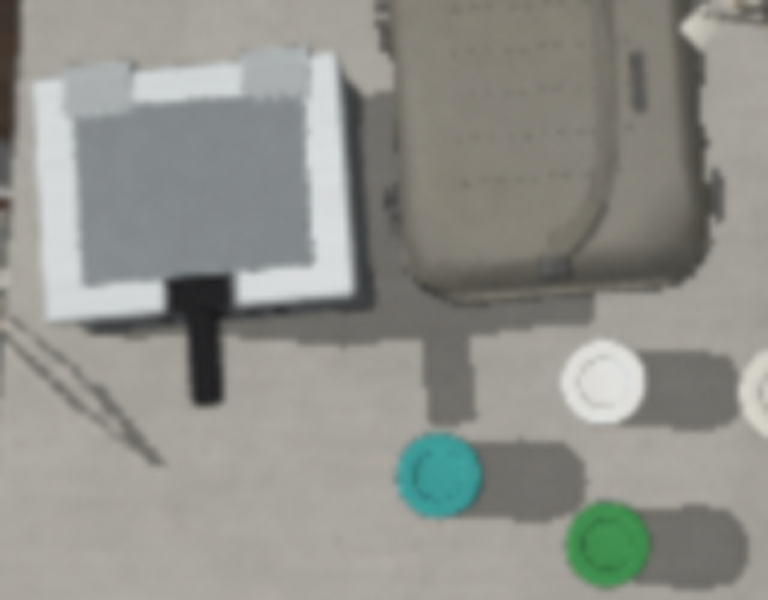

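The crops confirm it: the white-capped jar with amber grains at top-view (295,304) and the one with blue grains at (334,306). Green and turquoise are solid-coloured decoys. The pull runs from (212,290) to (213,309). Next I'll measure the clearances and the pull.

```bash
python3 - <<'E'
from h import *
q,e=load('top'); C=cloud('top',e); X,Y,Z=[C[:,:,i] for i in range(3)]
for lo,hi in((.01,.05),(.05,.08),(.08,.125),(.125,.25)):
    m=(Z>lo)&(Z<hi)&(Y>-.06)&(Y<.15)&(X>.45)&(X<.75)&(e>0)
    if m.any(): print('case',lo,hi,X[m].min().round(3),Y[m].min().round(3),Y[m].max().round(3), 'front near amber',[X[m&(abs(Y-y)<.012)].min().round(3) if (m&(abs(Y-y)<.012)).any() else None for y in(-.03,-.01,.01,.03,.05,.08)])
for n,u,v in(('turq',261,324),('green',297,338)): print(n,px('top',u,v,z=.051).round(3))
m=(Y<-.39)&(Y>-.65)&(X>.2)&(X<.45)&(Z>.03)&(e>0)&(np.mgrid[0:480,0:640][1]<560)
k=m&(Y>-.58)&(X>.28)&(Z<.3); print('torch zmax', np.percentile(Z[k],[50,90,99]))
m=(Z>.09)&(Z<.125)&(X<.4775)&(X>.35)&(Y>.18)&(Y<.29); 
for x in np.arange(.38,.48,.01):
    k=m&(abs(X-x)<.005); 
    if k.any(): print('pull',x.round(3),Y[k].min().round(4),Y[k].max().round(4),np.median(Z[k]).round(4),k.sum())
L=(Z>.1)&(Z<.125)&(X>.44)&(X<.62)&(Y>.13)&(Y<.33); L=cv2.minAreaRect(C[L][:,:2].astype(np.float32)); print(L, cv2.boxPoints(L))
print(px('top',213.1,309,z=.112),px('top',212,291,z=.112))
E
```

```text
case 0.01 0.05 0.451 -0.06 0.149 front near amber [np.float64(0.515), np.float64(0.487), np.float64(0.451), np.float64(0.451), np.float64(0.481), np.float64(0.478)]
case 0.05 0.08 0.45 -0.06 0.15 front near amber [np.float64(0.499), np.float64(0.486), np.float64(0.45), np.float64(0.45), np.float64(0.45), np.float64(0.479)]
case 0.08 0.125 0.481 -0.059 0.146 front near amber [np.float64(0.518), np.float64(0.493), np.float64(0.487), np.float64(0.487), np.float64(0.483), np.float64(0.482)]
case 0.125 0.25 0.491 -0.059 0.072 front near amber [np.float64(0.59), None, None, np.float64(0.495), np.float64(0.491), np.float64(0.657)]
turq [0.385 0.116 0.051]
green [0.351 0.026 0.051]
torch zmax [0.09097215 0.13057343 0.13920059]
pull 0.42 0.2189 0.2338 0.1118 25
pull 0.43 0.2196 0.2364 0.1116 29
pull 0.44 0.2212 0.2378 0.1114 31
pull 0.45 0.2228 0.2373 0.1129 29
pull 0.46 0.2231 0.2881 0.1112 74
pull 0.47 0.1804 0.2887 0.1124 177
((0.5232070684432983, 0.21624240279197693), (0.1585574895143509, 0.20491066575050354), 11.080097198486328) [[0.42571616 0.30155203]
 [0.46509612 0.10046102]
 [0.620698   0.13093278]
 [0.581318   0.3320238 ]]
[0.41693729 0.22575702 0.112     ] [0.4599323  0.23038146 0.112     ]
```

```bash
python3 -m crank '{"translation":[[-3.5,4.55,0],[-7,9.1,0],[-10.5,13.65,0],[-14,18.2,0],[-17.5,22.7,0],[-21,27.2,0],[-24.5,31.8,0],[-28,36.3,0],[-31.5,40.9,0],[-35,45.4,0]],"roll":[0,0,0,0,0,0,0,0,0,0],"gripper":[7,7,7,7,7,7,7,7,7,7]}' 20
python3 -m crank '{"translation":[[-3,4,0],[-6.2,8,0],[-6.2,8,3],[-6.2,8,6],[-6.2,8,8],[-6.2,8,8]],"roll":[8,16,16,16,16,16],"gripper":[7,7,6.4,6.4,6.4,6.4]}'
python3 - <<'E'
from h import *
s=arm.get_state(); print(s['t'],s['position'],s['joint_pos'],rot(s['ee_rot']).as_matrix().round(3))
p,d=snap('scene'); cv2.imwrite('pics/s2.png',cv2.resize(p[150:330,160:400],(800,600))[:,:,::-1])
E
```

```text
t: 1.35
position: [0.4084, -0.065, 0.2487]
ee_rot: [0.0, -0.199, 0.98, 0.0]
force: [1.9, -0.8, 0.7]
grip_width: 0.0698
gripper_force: 0.0
t: 2.1
position: [0.4332, 0.0305, 0.1673]
ee_rot: [-0.002, -0.061, 0.998, -0.001]
force: [-0.2, 0.2, 0.5]
grip_width: 0.0641
gripper_force: 0.0
2.1 [0.43320395 0.03045398 0.16726408] [ 5.27366301e-01  3.16770135e-02 -6.08001842e-01 -3.57795076e-04
 -9.34712783e-01 -1.97648933e+00] [[-0.993 -0.121 -0.003]
 [-0.121  0.993 -0.002]
 [ 0.003 -0.001 -1.   ]]
```

View pics/s2.png

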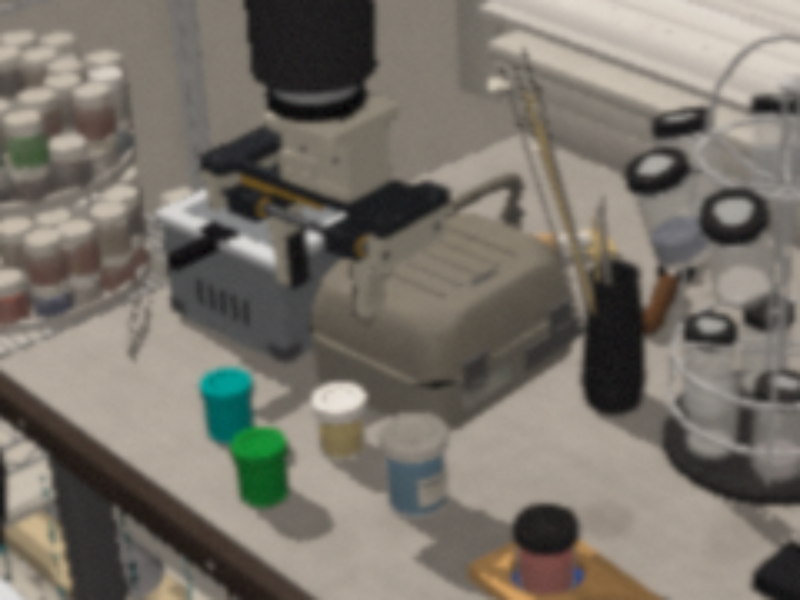

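The tool is above the amber jar at crop (340,420), with green and turquoise clear of the fingers. Descending and gripping.

```bash
python3 -m crank '{"translation":[[-0.1,0.1,4],[-0.1,0.1,7],[-0.1,0.1,10],[-0.1,0.1,12.2],[-0.1,0.1,12.2],[-0.1,0.1,12.2],[-0.1,0.1,12.2],[-0.1,0.1,12.2],[-0.1,0.1,12.2],[-0.1,0.1,12.2]],"roll":[0,0,0,0,0,0,0,0,0,0],"gripper":[6.4,6.4,6.4,6.4,6.4,3.8,3.8,3.8,3.8,3.8]}' 20
```

```text
t: 3.4
position: [0.436, 0.0325, 0.0475]
ee_rot: [0.001, -0.061, 0.998, 0.0]
force: [-1.4, 1.7, 8.7]
grip_width: 0.0433
gripper_force: 20.0
```

```bash
python3 -m crank '{"translation":[[0,0,-2],[0,0,-6],[0,0,-10],[1,-4,-12],[2,-9.5,-12],[3,-15,-12],[4,-20.5,-12],[4.9,-26,-12],[5.6,-31.5,-12],[6.2,-37,-12]],"roll":[0,0,0,0,0,0,0,0,0,0],"gripper":[3.8,3.8,3.8,3.8,3.8,3.8,3.8,3.8,3.8,3.8]}'
python3 -m crank '{"translation":[[0,0,0],[0,0,0]],"roll":[0,0],"gripper":[3.8,3.8]}'
python3 - <<'E'
from h import *
s=arm.get_state(); print(s['position']); M=rot(s['ee_rot']).as_matrix(); print((M.T@(np.array([.4177,-.3448,.05])-s['position'])*100).round(2))
q,e=snap('top'); p,d=snap('scene')
cv2.imwrite('pics/s3.png',np.vstack([cv2.resize(p[190:390,240:440],(600,600))[:,:,::-1][:590]]))
E
```

```text
t: 4.65
position: [0.4179, -0.3445, 0.1667]
ee_rot: [0.0, -0.061, 0.998, 0.0]
force: [2.1, 0.7, -1.5]
grip_width: 0.0429
gripper_force: 20.0
t: 4.9
position: [0.4178, -0.3426, 0.1661]
ee_rot: [-0.0, -0.06, 0.998, 0.0]
force: [0.2, 0.4, -0.2]
grip_width: 0.043
gripper_force: 20.0
[ 0.41779377 -0.34263526  0.16608951]
[ 0.02 -0.22 11.61]
```

View pics/s3.png

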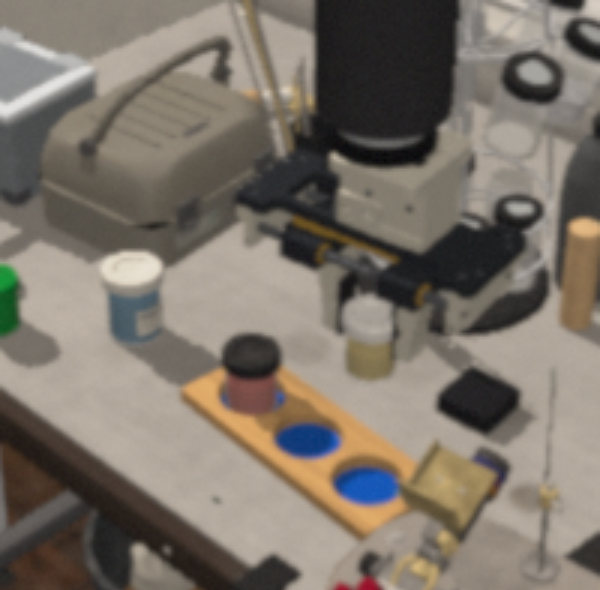

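The amber jar hangs upright in the fingers at (368,340). The torch stands just right of the tray, so I'll check the clearance there.

```bash
python3 - <<'E'
from h import *
d=cloud('top',load('top')[1])
import h
q,e=load('top'); X,Y,Z=[d[:,:,i] for i in range(3)]
s,e2=load('scene'); S=cloud('scene',e2)
for C,n in((d,'top'),(S,'scene')):
    X,Y,Z=[C[:,:,i] for i in range(3)]
    for y in np.arange(-.39,-.53,-.02):
        m=(abs(Y-y)<.01)&(X>.32)&(X<.48)&(Z<.13)&(Z>.02); print(n,round(y,2),m.sum(),(Z[m].max().round(3),X[m][Z[m].argmax()].round(3),X[m].max().round(3)) if m.any() else '')
E
```

```text
top -0.39 8 (np.float64(0.025), np.float64(0.387), np.float64(0.387))
top -0.41 7 (np.float64(0.022), np.float64(0.379), np.float64(0.382))
top -0.43 26 (np.float64(0.068), np.float64(0.32), np.float64(0.377))
top -0.45 198 (np.float64(0.13), np.float64(0.375), np.float64(0.381))
top -0.47 178 (np.float64(0.13), np.float64(0.329), np.float64(0.378))
top -0.49 70 (np.float64(0.13), np.float64(0.368), np.float64(0.376))
top -0.51 6 (np.float64(0.074), np.float64(0.321), np.float64(0.324))
top -0.53 2 (np.float64(0.023), np.float64(0.356), np.float64(0.356))
scene -0.39 0 
scene -0.41 0 
scene -0.43 3 (np.float64(0.064), np.float64(0.321), np.float64(0.323))
scene -0.45 217 (np.float64(0.13), np.float64(0.369), np.float64(0.408))
scene -0.47 547 (np.float64(0.13), np.float64(0.365), np.float64(0.472))
scene -0.49 251 (np.float64(0.13), np.float64(0.374), np.float64(0.446))
scene -0.51 49 (np.float64(0.089), np.float64(0.427), np.float64(0.431))
scene -0.53 19 (np.float64(0.129), np.float64(0.476), np.float64(0.478))
```

```bash
python3 -m crank '{"translation":[[0,-0.2,2],[0,-0.2,4],[0,-0.2,4],[0,-0.2,4],[0,-0.2,4],[0,-0.2,4],[0,-0.2,4],[0,-0.2,4],[0,-0.2,4],[0,-0.2,4]],"roll":[-10,-20,-30,-40,-50,-60,-70,-78,-78,-78],"gripper":[3.8,3.8,3.8,3.8,3.8,3.8,3.8,3.8,3.8,3.8]}'
python3 - <<'E'
from h import *
s=arm.get_state(); print(s['joint_pos']); M=rot(s['ee_rot']).as_matrix(); print(M.round(3),(M.T@(np.array([.4177,-.3448,.05])-s['position'])*100).round(2))
E
```

```text
t: 6.25
position: [0.4191, -0.3441, 0.1268]
ee_rot: [0.0, -0.675, 0.738, -0.0]
force: [-0.7, 1.2, -1.2]
grip_width: 0.0432
gripper_force: 20.0
[-3.25902584e-01  2.55237088e-01 -4.42958172e-01 -4.99132564e-05
 -8.72167979e-01  2.36219937e-01]
[[-0.09  -0.996  0.   ]
 [-0.996  0.09  -0.   ]
 [ 0.    -0.    -1.   ]] [0.08 0.13 7.68]
```

```bash
python3 -m crank '{"translation":[[0.1,0.1,2],[0.1,0.1,4],[0.1,0.1,5.5],[0.1,0.1,6.8],[0.1,0.1,7.9],[0.1,0.1,7.9],[0.1,0.1,7.9],[0.1,0.1,7.9],[0.1,0.1,7.9],[0.1,0.1,7.9]],"roll":[0,0,0,0,0,0,0,0,0,0],"gripper":[3.8,3.8,3.8,3.8,3.8,3.8,5.8,5.8,5.8,5.8]}'
python3 -m crank '{"translation":[[0,0,-3],[0,0,-7],[0,0,-12],[0,0,-13],[-5,0.5,-13],[-10,1,-13],[-15,1.4,-13],[-20,1.8,-13],[-25,2.3,-13],[-28,2.5,-13]],"roll":[0,0,0,0,10,20,30,40,50,60],"gripper":[6,6,6,6,7,7,7.4,7.4,7.4,7.4]}'
python3 - <<'E'
from h import *
s=arm.get_state(); M=rot(s['ee_rot']).as_matrix(); print(M.round(3),(M.T@(np.array([.4291,-.0651,.068])-s['position'])*100).round(2))
q,e=snap('top'); p,d=snap('scene'); C=cloud('top',e)
cv2.imwrite('pics/s4.png',cv2.resize(q[285:345,360:470],(770,420),interpolation=cv2.INTER_CUBIC)[:,:,::-1])
for n,a,zz in(('blue',(320,350,292,322),.068),('amber',(428,455,298,328),.051)):
    k=np.zeros((480,640),bool); k[a[2]:a[3],a[0]:a[1]]=1; k&=(C[:,:,2]>zz-.013)&(C[:,:,2]<zz+.01)
    v,u=np.nonzero(k); print(n,k.sum(),np.median(C[k][:,2]),px('top',u.mean(),v.mean(),z=zz).round(4) if k.any() else '')
E
```

```text
t: 7.5
position: [0.4178, -0.3457, 0.0477]
ee_rot: [0.0, -0.675, 0.737, -0.0]
force: [0.6, -0.3, 0.9]
grip_width: 0.0579
gripper_force: 0.0
t: 8.75
position: [0.4169, -0.0648, 0.1772]
ee_rot: [-0.0, -0.235, 0.972, 0.0]
force: [0.7, -0.5, 0.5]
grip_width: 0.0738
gripper_force: 0.0
[[-0.89  -0.456 -0.   ]
 [-0.456  0.89   0.   ]
 [ 0.     0.    -1.   ]] [-1.07 -0.58 10.92]
blue 0 nan 
amber 256 0.050480018658163206 [ 0.4173 -0.3457  0.051 ]
  return _methods._mean(a, axis=axis, dtype=dtype,
  ret = ret.dtype.type(ret / rcount)
```

View pics/s4.png

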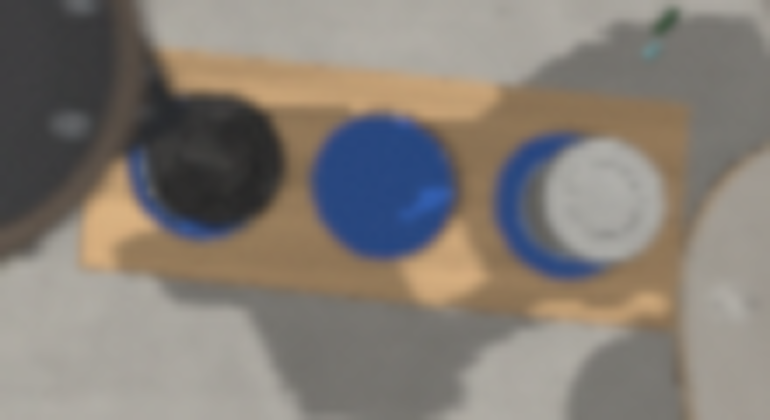

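Amber's cap at (605,198) is in well 0, seated at height 0.0505, and well 1 is free at (385,186). Now the blue jar.

```bash
python3 -m crank '{"translation":[[-1.1,-0.6,0],[-1.1,-0.6,3],[-1.1,-0.6,6],[-1.1,-0.6,9],[-1.1,-0.6,11.4],[-1.1,-0.6,11.4],[-1.1,-0.6,11.4],[-1.1,-0.6,11.4],[-1.1,-0.6,11.4],[-1.1,-0.6,11.4]],"roll":[10,20,20,20,20,20,20,20,20,20],"gripper":[7.4,7.4,7.4,7.4,7.4,7.4,4.7,4.7,4.7,4.7]}' 20
python3 -m crank '{"translation":[[0,0,0],[0,0,-2],[0,0,-5],[0,0,-9],[0,0,-12],[0,0,-12],[0,0,-12]],"roll":[0,0,0,0,0,0,0],"gripper":[4.7,4.7,4.7,4.7,4.7,4.7,4.7]}'
python3 - <<'E'
from h import *
s=arm.get_state(); M=rot(s['ee_rot']).as_matrix(); print(M.round(3),(M.T@(np.array([.4240,-.2770,.063])-s['position'])*100).round(2))
E
```

```text
t: 10.1
position: [0.4307, -0.0664, 0.0643]
ee_rot: [0.001, -0.065, 0.998, 0.0]
force: [-0.5, 1.8, 5.2]
grip_width: 0.0512
gripper_force: 20.0
t: 10.98
position: [0.4293, -0.0667, 0.183]
ee_rot: [-0.0, -0.065, 0.998, 0.0]
force: [-0.1, 0.1, -1.3]
grip_width: 0.0515
gripper_force: 20.0
[[-0.992 -0.129 -0.001]
 [-0.129  0.992  0.   ]
 [ 0.001  0.    -1.   ]] [  3.23 -20.79  11.99]
```

```bash
python3 -m crank '{"translation":[[0.6,-4,0],[1.4,-9,0],[2.2,-14,0],[3,-18.5,0],[3.2,-20.8,0],[3.2,-20.8,0],[3.2,-20.8,0],[3.2,-20.8,0],[3.2,-20.8,0],[3.2,-20.8,0]],"roll":[-10,-20,-30,-40,-50,-60,-70,-78,-78,-78],"gripper":[4.7,4.7,4.7,4.7,4.7,4.7,4.7,4.7,4.7,4.7]}'
python3 -m crank '{"translation":[[0,0,3],[0,0,6],[0,0,8],[0,0,8],[0,0,8]],"roll":[0,0,0,0,0],"gripper":[4.7,4.7,4.7,4.7,4.7]}'
python3 - <<'E'
from h import *
s=arm.get_state(); M=rot(s['ee_rot']).as_matrix(); print(M.round(3),(M.T@(np.array([.4240,-.2770,.063])-s['position'])*100).round(2))
p,d=snap('scene'); cv2.imwrite('pics/s5.png',cv2.resize(p[260:380,270:430],(800,600),interpolation=cv2.INTER_CUBIC)[:,:,::-1])
E
```

```text
t: 12.22
position: [0.4248, -0.2769, 0.1828]
ee_rot: [-0.0, -0.677, 0.736, 0.001]
force: [1.4, -0.1, -0.5]
grip_width: 0.0513
gripper_force: 20.0
t: 12.85
position: [0.4256, -0.2772, 0.1042]
ee_rot: [0.0, -0.678, 0.735, -0.0]
force: [0.1, -0.0, 0.2]
grip_width: 0.0508
gripper_force: 20.0
[[-0.08  -0.997  0.001]
 [-0.997  0.08  -0.   ]
 [ 0.    -0.001 -1.   ]] [-0.01  0.17  4.12]
```

View pics/s5.png

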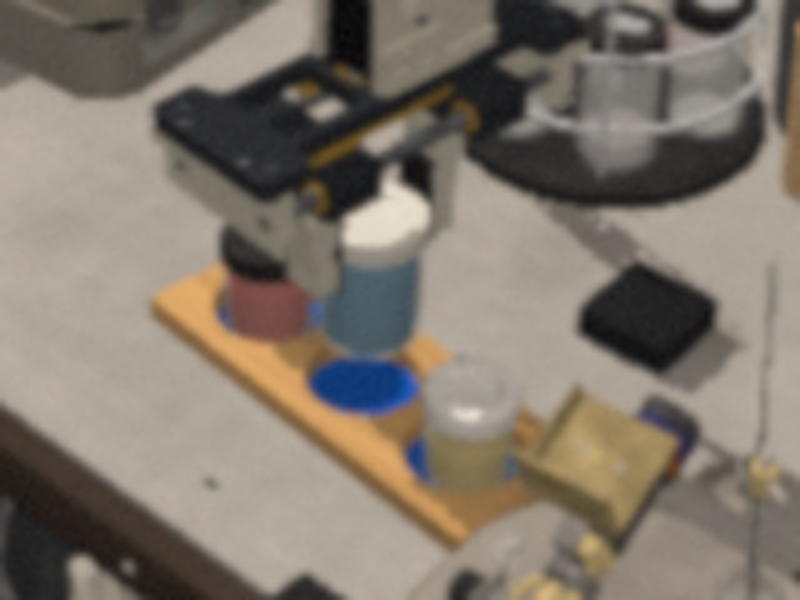

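The blue jar is upright at (380,300), above the free well at (362,385). Lowering it.

```bash
python3 -m crank '{"translation":[[-0.05,0.15,1],[-0.05,0.15,2],[-0.05,0.15,2.8],[-0.05,0.15,3.5],[-0.05,0.15,4.05],[-0.05,0.15,4.05]],"roll":[0,0,0,0,0,0],"gripper":[4.7,4.7,4.7,4.7,4.7,4.7]}'
```

```text
t: 13.65
position: [0.4227, -0.2766, 0.0632]
ee_rot: [-0.001, -0.678, 0.735, 0.001]
force: [-4.4, -0.5, 6.7]
grip_width: 0.0514
gripper_force: 20.0
```

```bash
python3 -m crank '{"translation":[[0,0,0],[0,0,0],[0,0,0],[0,0,0],[0,0,-3],[0,0,-7],[0,0,-12],[0,0,-16],[-5,0,-17],[-10,0,-17]],"roll":[0,0,0,0,0,0,0,0,0,0],"gripper":[7,7,7,7,7,7,7,7,7,7]}'
python3 -m crank '{"translation":[[-5,0,0],[-10,0,0],[-15,0,0],[-20,0,0],[-25,0,0],[-25,0,0],[-25,0,0],[-25,0,0]],"roll":[10,20,30,40,50,60,70,80],"gripper":[7,7,7,7,6,5,5,5]}'
python3 - <<'E'
from h import *
s=arm.get_state(); M=rot(s['ee_rot']).as_matrix(); print(s['position'],M.round(3),s['joint_pos'])
q,e=snap('top'); p,d=snap('scene'); C=cloud('top',e)
cv2.imwrite('pics/s6.png',np.vstack([cv2.resize(q[285:345,360:470],(550,300),interpolation=cv2.INTER_CUBIC),cv2.resize(p[290:380,290:455],(550,300),interpolation=cv2.INTER_CUBIC)])[:,:,::-1])
for n,c,zz in(('red',(.43,-.208),.056),('blue',(.424,-.277),.068),('amber',(.4177,-.345),.051)):
    k=(abs(C[:,:,2]-zz)<.008)&(np.hypot(C[:,:,0]-c[0],C[:,:,1]-c[1])<.034)
    v,u=np.nonzero(k); print(n,k.sum(),np.median(C[k][:,2]).round(4),px('top',u.mean(),v.mean(),z=zz).round(4))
E
```

```text
t: 14.9
position: [0.4321, -0.1761, 0.2342]
ee_rot: [0.001, -0.678, 0.735, -0.001]
force: [0.3, 0.5, -0.9]
grip_width: 0.0701
gripper_force: 0.0
t: 15.9
position: [0.4515, 0.0728, 0.233]
ee_rot: [-0.0, -0.048, 0.999, 0.0]
force: [0.0, -1.1, 0.4]
grip_width: 0.0502
gripper_force: 0.0
[0.451458   0.07280979 0.23297295] [[-0.995 -0.095 -0.   ]
 [-0.095  0.995  0.   ]
 [ 0.     0.    -1.   ]] [ 5.92625572e-01  4.25674660e-03 -4.69140442e-01 -1.14662523e-04
 -1.09746921e+00 -2.06806199e+00]
red 299 0.0556 [ 0.4297 -0.2074  0.056 ]
blue 366 0.0679 [ 0.4212 -0.2769  0.068 ]
amber 248 0.0513 [ 0.4172 -0.3462  0.051 ]
```

View pics/s6.png

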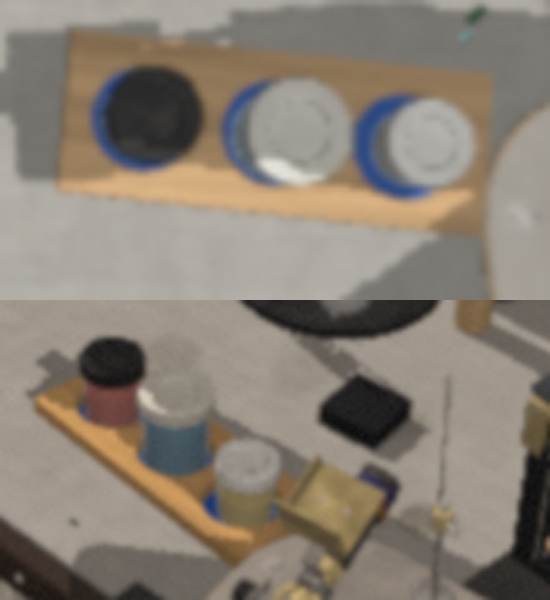

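All three jars are seated in a row: red (150,118), blue (300,130) and amber (432,142) in the upper half, at full depth. Next, go above the lid pull at about (.437,.2275,.105).

```bash
python3 -m crank '{"translation":[[0,5,0],[0,10,0],[0,15.5,0],[0,15.5,4],[0,15.5,7],[0,15.5,7],[0,15.5,7]],"roll":[0,0,0,0,0,0,0],"gripper":[5,5,5,5,5,5,5]}'
python3 - <<'E'
from h import *
s=arm.get_state(); M=rot(s['ee_rot']).as_matrix(); print(M.round(3),(M.T@(np.array([.437,.2275,.108])-s['position'])*100).round(2))
p,d=snap('scene'); cv2.imwrite('pics/s7.png',cv2.resize(p[160:270,180:320],(764,600),interpolation=cv2.INTER_CUBIC)[:,:,::-1])
E
```

```text
t: 16.88
position: [0.4367, 0.227, 0.1642]
ee_rot: [0.001, -0.051, 0.999, 0.0]
force: [0.2, 0.1, -0.3]
grip_width: 0.05
gripper_force: 0.0
[[-0.995 -0.103  0.001]
 [-0.103  0.995  0.001]
 [-0.001  0.    -1.   ]] [-0.03  0.05  5.62]
```

View pics/s7.png

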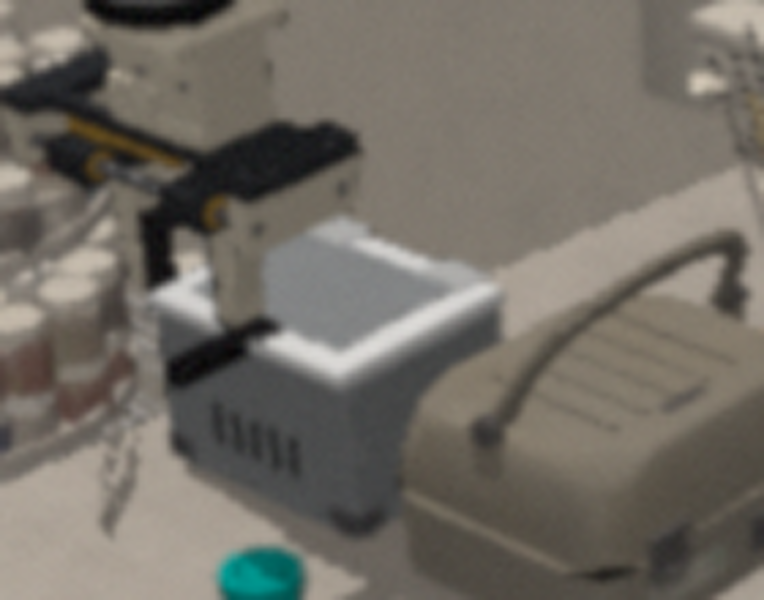

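The fingers straddle the black tongue, which runs from (175,375) to (270,328). Descend, then grip.

```bash
python3 -m crank '{"translation":[[0,0,2],[0,0,4],[0,0,5.8],[0,0,5.8],[0,0,5.8],[0,0,5.8],[0,0,5.8],[0,0,5.8],[0,0,5.8],[0,0,5.8]],"roll":[0,0,0,0,0,0,0,0,0,0],"gripper":[5,5,5,5,0.8,0.8,0.8,0.8,0.8,0.8]}' 25
```

```text
t: 18.18
position: [0.436, 0.2303, 0.1056]
ee_rot: [0.001, -0.051, 0.999, 0.003]
force: [-10.4, 15.8, -0.3]
grip_width: 0.0155
gripper_force: 25.0
```

```bash
python3 -m crank '{"translation":[[0.1,0.3,0],[0.1,0.4,0],[0.1,0.4,0]],"roll":[0,0,0],"gripper":[0.8,0.8,0.8]}' 25
python3 -m crank '{"translation":[[-0.04,0,-0.77],[-0.12,0,-1.55],[-0.23,0,-2.31],[-0.39,0,-3.07],[-0.58,0,-3.82],[-0.81,0,-4.56],[-1.08,0,-5.29],[-1.38,0,-6.0],[-1.38,0,-6.0]],"roll":[0,0,0,0,0,0,0,0,0],"gripper":[0.8,0.8,0.8,0.8,0.8,0.8,0.8,0.8,0.8]}' 25
```

```text
t: 18.55
position: [0.4358, 0.2306, 0.1056]
ee_rot: [0.001, -0.051, 0.999, -0.0]
force: [6.6, -2.9, -0.8]
grip_width: 0.0158
gripper_force: 25.0
t: 19.68
position: [0.4488, 0.232, 0.1654]
ee_rot: [0.0, -0.05, 0.999, 0.0]
force: [4.6, 0.2, -5.1]
grip_width: 0.0157
gripper_force: 25.0
```

```bash
python3 -m crank '{"translation":[[-0.34,0,-0.7],[-0.71,0,-1.38],[-1.12,0,-2.04],[-1.55,0,-2.68],[-2.02,0,-3.3],[-2.52,0,-3.89],[-3.05,0,-4.46],[-3.44,0,-4.84],[-3.44,0,-4.84],[-3.44,0,-4.84]],"roll":[0,0,0,0,0,0,0,0,0,0],"gripper":[0.8,0.8,0.8,0.8,0.8,0.8,0.8,0.8,0.8,0.8]}' 25
python3 - <<'E'
from h import *
p,d=snap('scene'); cv2.imwrite('pics/s8.png',cv2.resize(p[130:270,180:320],(600,600),interpolation=cv2.INTER_CUBIC)[:,:,::-1])
q,e=snap('top'); C=cloud('top',e); 
for y in(.17,.18,.19,.29,.30):
    k=(abs(C[:,:,1]-y)<.006)&(C[:,:,0]>.47)&(C[:,:,0]<.585)&(C[:,:,2]>.1)&(C[:,:,2]<.24)
    if k.sum()>5: print(y,k.sum(),np.degrees(np.arctan(np.polyfit(C[k][:,0],C[k][:,2],1)[0])),C[k].min(0).round(3),C[k].max(0).round(3))
for n,c,zz in(('red',(.43,-.208),.056),('blue',(.424,-.277),.068),('amber',(.4177,-.345),.051)):
    k=(abs(C[:,:,2]-zz)<.008)&(np.hypot(C[:,:,0]-c[0],C[:,:,1]-c[1])<.034); print(n,k.sum())
E
```

```text
t: 20.92
position: [0.4825, 0.2355, 0.2137]
ee_rot: [0.0, -0.05, 0.999, 0.0]
force: [-4.0, 2.7, 1.0]
grip_width: 0.0156
gripper_force: 25.0
0.17 55 -20.168223091243355 [0.54  0.164 0.1  ] [0.585 0.176 0.16 ]
0.18 56 -44.70914467676451 [0.555 0.174 0.127] [0.585 0.186 0.16 ]
0.19 71 -20.147967229648536 [0.474 0.184 0.1  ] [0.585 0.196 0.178]
red 297
blue 365
amber 249
```

View pics/s8.png

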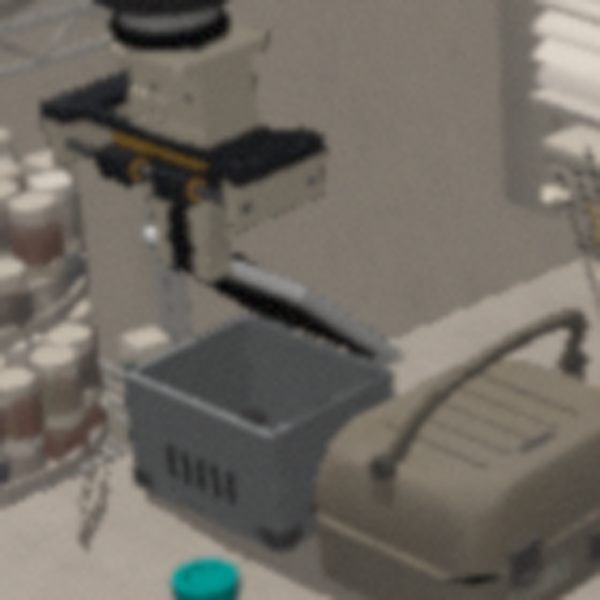

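The lid stands open at about 45° (depth fit 44.7°), held by the fingers at (205,250), and the jars haven't moved.

```bash
python3 -m crank '{"translation":[[0,0,0],[0,0,0],[0,0,0],[0,0,0]],"roll":[0,0,0,0],"gripper":[0.8,0.8,0.8,0.8]}' 25 && python3 -c "
from rig import arm
print(arm.job_done())"
```

```text
t: 21.52
position: [0.4825, 0.2355, 0.2137]
ee_rot: [0.0, -0.05, 0.999, 0.0]
force: [-2.5, 2.8, 1.5]
grip_width: 0.0163
gripper_force: 25.0
the job is handed in; nothing more can be done
None
```

The job is handed in with no verdict shown: amber is in well_0, blue in well_1, red was already in well_2, and the gripper's fingers are holding the lid open at about 45°.

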